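# Slide the mortar into the worktop cupboard and shut the door

## Robot

A 6-joint arm with a two-finger parallel gripper is mounted at the origin on a cart in front of the work surface, level with it; the furniture and walls round the work are solid. World frame = base frame: x ahead of the robot, y to its left, z up, the work surface at z = 0. Lengths are in mm, angles in rad, forces in N, time in s.
With the tool pointing down it reaches from about 350 to 975 mm from the base axis. Payload 7.1 kg.
Tool frame: the origin (TCP) lies on the centre line of the jaws, within the pads' length; the fingertips stand 17 mm ahead of it and the grasp point (between the pads) lies 2 mm behind it (tip_extent is the distance from the TCP to the fingertips, in mm); z points along the fingers, y is the line along which they close (so a half turn about z gives the same grasp; the last joint's range is limited). The gripper opens to 88 mm and grips with 3 to 60 N. Pads are 20 mm wide; open, the fingers measure 115 mm over their backs; the gripper's body (75 mm by 178 mm) begins 61 mm behind the grasp point.
Start: joints at [-1.253, 0.423, 1.63, -0, 1.089, -0.019], TCP at [206.56, -589.863, 239.675] pointing down, gripper open.
Joint ranges: [-3, 3], [-0.9, 2.11], [0.09, 2.58], [-1.31, 4.45], [0.11, 2.69], [-2.54, 2.54]. Speed limits (rad/s): [2.39, 2.39, 3.01, 3.14, 3.14, 3.14].

## Interface

Orientations are given as a rotation vector (axis times angle).
In Python, from workcell import get_obs, get_image, camera_model, close_job, look_for, outline_of, pinpoint, tip_extent gives the robot as it stands.
- The arm moves only by the shell command python3 -m jog 'ROWS'. ROWS is text: rows parted by semicolons, each of 7 numbers parted by spaces: the shift along the tool's x, y, z as a fraction of full scale, then the turn, a rotation vector about the tool's x, y, z as a fraction of full scale, then the closure, from -1 (fully open) to 1 (shut). A call has 1 to 8 rows; each row is the pose to reach, as a shift and turn from the pose commanded when the call began, along the tool's axes at that moment; what a row does not reach only later rows make up. Full scale, the value 1, is 0.2 m for a shift and 30 degrees for a turn. A row lasts 1/10 s, in which the tool goes at most 50 mm and 8.59 degrees, less where a joint would pass 70% of its speed; a pose out of reach is approached as far as the arm can. A call with a number of a shift or a turn outside -1 to 1 is refused whole. A call with a gripper value outside its range is refused whole. The fingers move at their own pace and stop on an object; the grip force is fixed at half the most. Time passes only in rows, so rows that repeat a pose let the fingers close. It gives the time, the measured TCP pose, the force, the opening and the grip force at its end, in the units of the state.
- get_obs(): the state, without advancing time (a new reading comes with each control period).
- get_image(name): name is "scene" or "top"; returns the picture (480x640x3 uint8, red, green, blue); there is no depth.
- camera_model(name): a dict with "fx", "fy", "cx", "cy" (pixels), "origin" and "orientation" of the camera in the world. Camera axes: x right, y down, z forward; pixel columns grow to the right and rows downward; lengths in mm; the calibration is good to about 2 mm. A picture is of the moment at which its call begins. camera_model takes no time and is no camera call.
- close_job(): hands the job in; it is judged then, once.
Trained networks look in the newest picture that a camera, given by its name, has taken for a name from the list of things; names that differ only in an ending like _2 or _b are one class to them, and where a whole thing is asked for, a point or a joint stands for the part that bears it (a point fixed in the world has none). Each returns a list of dicts, best first, with "confidence" (0 to 1); they miss things now and then, are a little off and sometimes report something else, mostly with a low value. They report only what shows in the picture. A call takes as long as a camera call. They do not tell look-alikes from the thing itself.
- look_for(target, camera): "xyz" ([x, y, z] in mm, in the coordinates of the camera as it stood for that picture, good to about 4 mm: the middle of the surface that is visible of it).
- outline_of(target, camera): "mask" (480x640 bool, what is visible of it).
- pinpoint(target, camera): "xyz" ([x, y, z] in mm, in the coordinates of the camera as it stood for that picture, good to about 4 mm: a listed point, or the origin of a listed thing).
The state is a dict: "t": time; "qpos": joint angles; "qvel": joint speeds; "joint_torque": joint torques, N m; "ee_pos": TCP position; "orientation": TCP orientation; "ft_force": force on the tool from outside, world axes, zero at the start; "moment": the same for the moment, N m; "width": finger opening in mm; "grasp_force": force on a finger pad.
Only numpy, scipy, OpenCV 4.12 (cv2) and the standard library are available. Lean on these libraries where they do the work, as an engineer would, in place of code of your own. Each camera call takes 0.05 s, during which the arm holds its last target. There are 200 camera calls.

## Task

Put the wooden mortar away in the little worktop cupboard: push it up the ramped sill, sliding it rather than lifting it, until it stands squarely against the cupboard's back wall, and then shut the door fully. Leave the jars, the tin and the lemon standing where they are.

Things in the scene. Friction and masses are not known exactly. Their poses are not given: they have to be found in the camera images.
- mortar: Striped square wooden mortar, 96 (x) x 102 (y) x 56 (z) mm, with an open round hollow about 68 mm wide, 34 mm deep in its top (thinnest walls 14 mm at the x faces, 17 mm at the y faces). Origin: centre of its underside, z up. 0.3 to 0.55 kg. Starts on the worktop before the ramp, its +x face towards the cupboard, up to 16 degrees and 28 mm out of line; the +x face goes in first.
- cupboard: Small wooden cupboard fixed on the worktop. Origin: centre of its underside; +x is the way in, +y its left seen from the mouth. Mouth at x = -70 mm, back wall's inner face at x = +54, inner sides at y = +-72, inner deck 12 mm above the worktop, roof underside 160, roof top 174; roof spans x -72 to +74, y +-90.
- home (a point): Point on the cupboard's deck, 12 mm above the worktop, where the mortar's origin lies when it stands in the middle against the back wall (cupboard x = +6 mm, y = 0). Axes as the cupboard.
- ramp_foot (a point): Middle of the ramp's foot line on the worktop (cupboard x = -137 mm, y = 0). The wooden ramp is 150 mm wide, begins flush with the worktop and rises 12 mm over 67 mm (10 degrees) to the deck at the mouth. Axes as the cupboard.
- door (a joint): Side-hinged wooden door of the cupboard: 150 mm wide, 142 high, 12 thick, lower edge 15.5 mm above the worktop. 0 = shut, grows as it opens outward, stop at 2.1 rad; starts open at 1.65 to 1.9. Swings with slight friction, stays where left, no latch. At 0 the panel runs from the hinge along the cupboard's -y, at 1.57 along its -x.
- door_hinge (a point): Point on the door's upright hinge axis (cupboard x = -83 mm, y = +75), 86.5 mm above the worktop, the door's mid-height. The door's outer face lies in the plane through this axis (shut: cupboard x = -83), the inner face 12 mm behind it.
- door_handle (a point): Grip point of the round steel knob on the door's outer face: 35 mm off that face, 120 mm from the hinge axis, 127 mm above the worktop. It turns with the door.
- jar_front: Spice jar with dark cap, 41 mm across, 105 mm high, standing on the cupboard's roof near its front edge. Origin: centre of its underside. A bystander.
- jar_rear: Spice jar with dark cap, 41 mm across, 105 mm high, standing farther back on the cupboard's roof. Origin: centre of its underside. A bystander.
- jam_jar: Jam jar with checked lid, 71 mm across, 89 mm high, on the worktop beside the ramp. Origin: centre of its underside. A bystander.
- lemon: Lemon, 78 x 55 x 56 mm, on the worktop beside the mortar. Origin: centre of its underside. A bystander.
- tin: Round food tin, 57 mm across, 72 mm high, standing beside the cupboard. Origin: centre of its underside. A bystander.
There are look-alikes about, which are no part of the job. Leave any blue or purple look-alike of the mortar alone.

How it is judged (in metres and radians):
On the way, in this order (a step that is already met when the one before it is completed fails the run):
1. the mortar stands level on the cupboard's deck, squarely against the back wall (x of mortar in the frame of home above -0.012 m and y of mortar in the frame of home between -0.03 and 0.03 m and angle between the x axis of mortar and the x axis of home, either way round below 0.17 rad and angle between mortar's own z axis and vertical below 0.05 rad), for 0.2 s.
2. the door is shut (value of joint door below 0.06 rad), for 0.2 s.
At the end, for the whole second after the job is handed in: The mortar rests upright on the cupboard's deck, within 12 mm of touching the back wall, within 30 mm of the middle sideways and within 10 degrees of square; the door is shut to within 0.06 rad (all of step 1 and linear speed of mortar below 0.02 m/s and value of joint door below 0.06 rad).
It fails at once if the mortar is lifted (its underside's centre more than 40 mm above the worktop) or tipped by more than 30 degrees (height (world z) of mortar above 0.04 m or angle between mortar's own z axis and vertical above 0.52 rad).
It fails at once if a bystander (either spice jar, jam jar, lemon or tin) is moved by more than 25 mm (distance of any of jar_front, jar_rear, jam_jar, lemon, tin from where it was at the start of the episode above 0.025 m).
It also fails if it takes over 58 s, if anything falls off the work surface, if the arm or the gripper's body presses on something with over 40 N, if the wrist force passes 120 N, or if a joint passes its speed limit or range.

## Working session

There is one attempt and no reset: what is moved stays moved. The work goes in short steps, Python scripts to look and compute and a shell command to move; the robot and the scene stay as the last step left them, time stands still between calls to the robot, and variables do not carry over. Pictures are saved under pics/ and viewed, at most 10 in all, crops included, and the job is handed in when it is done.

```bash
mkdir -p pics
cat > h.py <<'E'
import numpy as np, cv2
from scipy.spatial.transform import Rotation as R
from workcell import *
def cam(n):
    m=camera_model(n); o=np.array(m["orientation"],float)
    r=R.from_rotvec(o).as_matrix() if o.size==3 else (o if o.shape==(3,3) else None)
    return m,np.array(m["origin"],float),r
def w(n,p):
    m,o,r=cam(n); return o+r@np.array(p)
def px(n,P):
    m,o,r=cam(n); c=r.T@(np.array(P)-o); return np.array([m["fx"]*c[0]/c[2]+m["cx"],m["fy"]*c[1]/c[2]+m["cy"]])
def ray(n,u,v,z):
    m,o,r=cam(n); d=r@np.array([(u-m["cx"])/m["fx"],(v-m["cy"])/m["fy"],1]); return o+d*(z-o[2])/d[2]
def save(n,f):
    cv2.imwrite("pics/"+f,cv2.cvtColor(get_image(n),cv2.COLOR_RGB2BGR))
E
python3 - <<'E'
from h import *
for n in("scene","top"):
    save(n,n+"0.png"); print(n,camera_model(n))
    for t in("mortar","home","ramp_foot","door_hinge","door_handle","jar_front","jam_jar","lemon","tin","cupboard"):
        for d in pinpoint(t,n): 
            if d["confidence"]>.2: P=w(n,d["xyz"]); print(t,P.round(),px(n,P).round(),round(d["confidence"],2))
print(get_obs(),tip_extent)
E
```

```text
scene {'fx': 542.4158409605386, 'fy': 542.4158409605386, 'cx': 323.96834154397516, 'cy': 239.60649753713014, 'origin': array([ 844.10894937, -562.30407132, 1270.52371159]), 'orientation': array([-2.60801569, -0.60743639,  0.13269847])}
mortar [388. 109.  -2.] [278. 189.] 0.62
home [601. 112.  11.] [349. 216.] 0.63
door_hinge [521.  32.  90.] [308. 213.] 0.44
door_hinge [602. 113.  12.] [349. 215.] 0.26
door_handle [600. 102.   5.] [347. 220.] 0.31
jar_front [604.  69. 170.] [346. 197.] 0.57
lemon [601. 111.  12.] [349. 216.] 0.26
tin [741.  78.   1.] [392. 249.] 0.58
cupboard [602. 104.   4.] [348. 220.] 0.76
cupboard [592. 134. 171.] [353. 175.] 0.69
top {'fx': 611.7656847856456, 'fy': 611.7656847856456, 'cx': 327.10844169834286, 'cy': 241.77472990216208, 'origin': array([-226.14160655,  181.33734599, 1146.51312349]), 'orientation': array([-1.57849751,  2.09122534, -0.74412745])}
mortar [385. 109.  -1.] [286. 368.] 0.93
mortar [ 559. -121.   -3.] [365. 279.] 0.91
door_hinge [513.  29.  84.] [306. 287.] 0.83
door_handle [447. -80. 127.] [365. 288.] 0.64
jar_front [602.  69. 170.] [27
[... 162 characters left out ...]
172.] [275. 234.] 0.6
{'t': 1.1, 'qpos': array([-1.25299745e+00,  4.23069191e-01,  1.62987457e+00, -1.71040705e-05,
        1.08860507e+00, -1.90007897e-02]), 'qvel': array([-0.00073054,  0.00017178, -0.00056962,  0.00068687, -0.00115435,
       -0.00133376]), 'joint_torque': array([ 1.78122253e-03, -5.44586492e+01, -2.74049217e+01,  6.45196508e-02,
        1.69488613e-02,  3.08669229e-06]), 'ee_pos': array([ 206.56212827, -589.8783459 ,  239.70432515]), 'orientation': array([ 3.09710536e+00,  5.26551381e-01, -1.32925247e-05]), 'ft_force': array([ 0.38921717, -0.12241561,  0.358632  ]), 'moment': array([0.03649945, 0.00953918, 0.0293403 ]), 'grasp_force': 0.0, 'width': 87.8080529623387} 17.0
```

View pics/scene0.png

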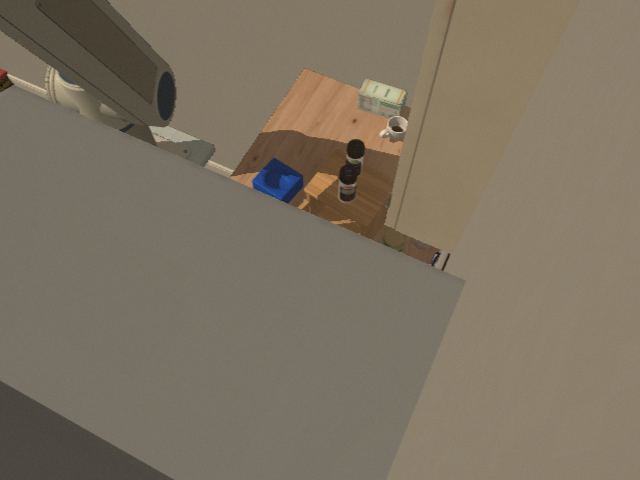

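View pics/top0.png

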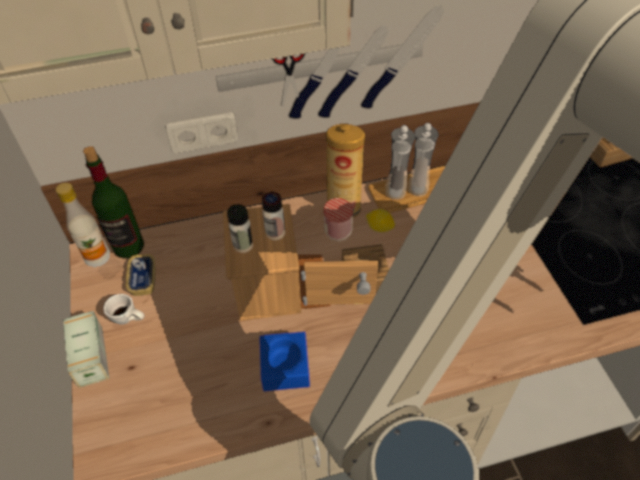

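The scene camera is mostly blocked by a wall cabinet. It shows the blue look-alike at (278,182) and the jars at (347,185) and (355,150).

In the top view there are two mortar candidates:
- **Blue block at (286,362):** this is the look-alike, so I leave it alone.
- **Brown object at (365,255):** it sits behind the open door, next to the ramp, and fits the description.

I'll check the second one in an enlarged crop.

Run:
```python
from h import *
im=cv2.imread("pics/top0.png")[190:330,215:415]
cv2.imwrite("pics/crop1.png",cv2.resize(im,None,fx=4,fy=4,interpolation=cv2.INTER_CUBIC))
get_image("top")
for t in("mortar","home","ramp_foot","door_hinge","door_handle","jar_front","jar_rear","jam_jar","lemon","tin","cupboard","door"):
    for f in (pinpoint,look_for):
        for d in f(t,"top"):
            if d["confidence"]>.2: P=w("top",d["xyz"]); print(f.__name__,t,P.round(),px("top",P).round(),round(d["confidence"],2))
for t in ("mortar",):
    for d in outline_of(t,"top"):
        ys,xs=np.nonzero(d["mask"]); print(t,d["confidence"],len(xs),xs.min(),xs.max(),ys.min(),ys.max())
```

```text
call mortar [385. 111.  -1.] [285. 368.] 0.75
call mortar [ 558. -125.   -2.] [367. 278.] 0.57
call mortar [380. 113.  52.] [283. 358.] 0.87
call home [515.  68. 130.] [287. 278.] 0.98
call ramp_foot [516.  68. 129.] [286. 277.] 0.72
call door_hinge [512.  30.  86.] [306. 287.] 0.57
call door_handle [448. -78. 130.] [364. 288.] 0.65
call door_handle [494. -47. 108.] [343. 280.] 0.59
call door_handle [575. 142. 244.] [239. 228.] 0.58
call jar_front [601.  70. 172.] [275. 234.] 0.64
call jar_front [586.  69. 244.] [274. 216.] 0.59
call jar_rear [590. 143. 172.] [242. 246.] 0.74
call jam_jar [713. -99.  -1.] [337. 232.] 0.75
call jam_jar [693. -93.  80.] [337. 216.] 0.79
call jam_jar [ 588. -140.   55.] [370. 252.] 0.49
call lemon [ 698. -210.    2.] [382. 226.] 0.85
call lemon [ 686. -200.   47.] [381. 218.] 0.73
call cupboard [599. 104.  -1.] [267. 287.] 0.71
call cupboard [515.  65. 130.] [288. 278.] 0.85Traceback (most recent call last):
  File "<stdin>", line 7, in <module>
ValueError: it knows: cupboard, door_handle, door_hinge, home, jam_jar, jar_front, jar_rear, lemon, mortar, ramp_foot, tin
```

View pics/crop1.png

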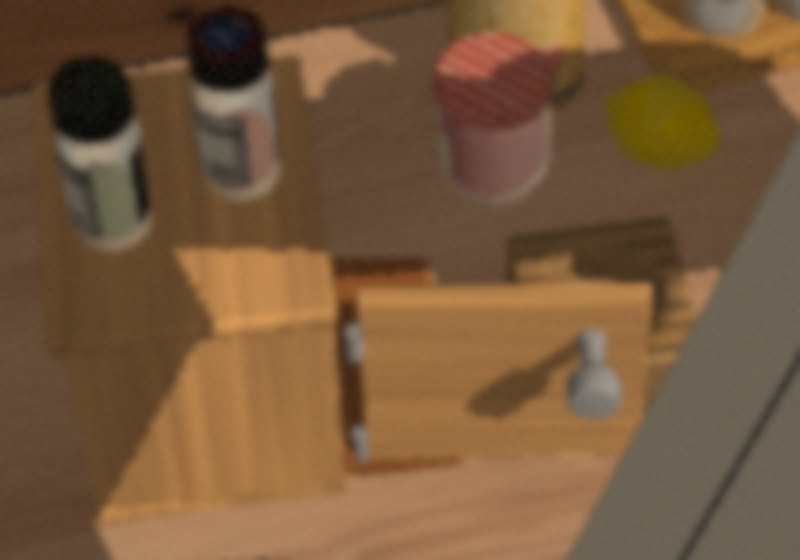

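The crop shows a brown striped mortar at crop (510–680, 220–350), partly hidden behind the door. It is wooden and striped and stands before the ramp, so it is the one meant. The door's top edge runs from (358,290) to (652,285).

Run:
```python
from h import *
def c(u,v,z): return ray("top",215+(u+.5)/4-.5,190+(v+.5)/4-.5,z)
for n,u,v,z in [("mA",510,238,56),("mB",668,220,56),("mC right near",690,320,56),("roofnl",60,355,174),("roofnr",335,322,174),("rooffr",300,58,174),("roof fl",42,90,174),("doorH",358,307,157.5),("doorE",651,303,157.5),("doorHin",358,288,157.5),("doorEin",651,283,157.5),("basenr",340,490,0),("basenl",103,520,0),("rampL",345,472,0)]:
    print(n,c(u,v,z).round(1))
```

```text
mA [612.5 -80.9  56. ]
mB [ 600. -172.   56.]
mC right near [ 528.6 -160.4   56. ]
roofnl [512.4 181.2 174. ]
roofnr [494.6  46.3 174. ]
rooffr [673.8  21.1 174. ]
roof fl [689.7 160.  174. ]
doorH [512.8  30.4 157.5]
doorE [ 474.  -113.1  157.5]
doorHin [524.6  27.4 157.5]
doorEin [ 486.2 -117.2  157.5]
basenr [509.7  47.7   0. ]
basenl [526.8 177.9   0. ]
rampL [520.5  42.1   0. ]
```

Measurements so far:
- **Cupboard:** origin about (598,103), yaw about 82.5°.
- **Door:** about 1.70 rad open.
- **Mortar:** at cupboard (-228,+11), nearly aligned.

My plan is to nudge the door wider from inside, then push the mortar with the tool tilted about 45° forward so the gripper body stays out of the cupboard.

```bash
cat >> h.py <<'E'
O=np.array([598,103,0.]);a=np.radians(82.5);EX=np.array([np.cos(a),np.sin(a),0]);EY=np.array([-np.sin(a),np.cos(a),0]);Z=np.array([0,0,1.])
def cup(P): d=np.array(P)-O; return np.array([d@EX,d@EY,P[2]])
def rot(beta,yaw=0):
    b=np.radians(beta); y=np.radians(yaw); ex=EX*np.cos(y)+EY*np.sin(y); ey=-EX*np.sin(y)+EY*np.cos(y)
    return np.column_stack([ex*np.sin(b)+Z*np.cos(b),-ey,ex*np.cos(b)-Z*np.sin(b)])
def go(*tg):  # each (cupx,cupy,z of TIP centre, beta[,yaw]); 90 = straight down
    o=get_obs(); P=o["ee_pos"]; C=R.from_rotvec(o["orientation"]).as_matrix()
    print("t",o["t"],"tip cup",cup(P+17*C[:,2]).round(1),"F",np.round(o["ft_force"],1),"w",round(o["width"],1),"tz",(C[:,2]).round(2))
    for t in tg:
        T=rot(*t[3:]); p=O+EX*t[0]+EY*t[1]+Z*t[2]-17*T[:,2]
        s=C.T@(p-P)/200; r=R.from_matrix(C.T@T).as_rotvec(degrees=True)/30
        print(t,np.r_[s,r].round(3), "dist",(np.linalg.norm(s)*200).round(),"ang",(np.linalg.norm(r)*30).round(1))
E
python3 -c "
from h import *
go((-150,20,223,90),(-300,-100,223,90))"
```

```text
t 2.25 tip cup [-738.   297.6  222.7] F [-0.3 -0.5  0.4] w 88.2 tz [-0.  0. -1.]
(-150, 20, 223, 90) [ 2.565e+00 -1.998e+00 -2.000e-03 -0.000e+00 -0.000e+00 -2.107e+00] dist 650.0 ang 63.2
(-300, -100, 223, 90) [ 2.762e+00 -1.058e+00 -2.000e-03 -0.000e+00 -0.000e+00 -2.107e+00] dist 592.0 ang 63.2
```

```bash
python3 -m jog '1 -0.78 0 0 0 -0.82 1;1 -0.78 0 0 0 -0.82 1;1 -0.78 0 0 0 -0.82 1;1 -0.78 0 0 0 -0.82 1;1 -0.78 0 0 0 -0.82 1;1 -0.78 0 0 0 -0.82 1;1 -0.78 0 0 0 -0.82 1'; python3 -c "
from h import *
go((-150,20,223,90))"
```

```text
t: 2.95
ee_pos: [344.5, -375.8, 240.0]
orientation: [2.912, 1.178, -0.0]
ft_force: [-0.1, -0.6, 0.2]
width: 35.3
grasp_force: 0.0
t 2.95 tip cup [-507.8  188.8  223. ] F [-0.1 -0.6  0.2] w 35.3 tz [ 0. -0. -1.]
(-150, 20, 223, 90) [ 1.926e+00 -4.510e-01 -1.000e-03  1.000e-03  1.000e-03 -1.281e+00] dist 396.0 ang 38.4
```

```bash
python3 -m jog '1 -0.23 0 0 0 -0.64 1;1 -0.23 0 0 0 -0.64 1;1 -0.23 0 0 0 -0.64 1;1 -0.23 0 0 0 -0.64 1;1 -0.23 0 0 0 -0.64 1;1 -0.23 0 0 0 -0.64 1'; python3 -c "
from h import *
go((-150,20,223,90))"
```

```text
t: 3.55
ee_pos: [456.5, -205.1, 239.7]
orientation: [2.676, 1.645, -0.0]
ft_force: [-0.5, -1.0, -0.9]
width: 0.6
grasp_force: 0.0
t 3.55 tip cup [-323.9  100.1  222.7] F [-0.5 -1.  -0.9] w 0.6 tz [ 0. -0. -1.]
(-150, 20, 223, 90) [ 0.953  0.09  -0.002  0.     0.001 -0.644] dist 191.0 ang 19.3
```

```bash
python3 -c "
from h import *
save('top','top2.png')
go((-150,20,223,90))
for t in ('mortar','door_hinge','door_handle','jam_jar','jar_front','jar_rear'):
    for d in pinpoint(t,'top'):
        if d['confidence']>.3: P=w('top',d['xyz']); print(t,P.round(),cup(P).round(),round(d['confidence'],2))
"
```

```text
t 3.6 tip cup [-324.8  100.6  222.6] F [-0.2  0.1  0.2] w 0.4 tz [-0. -0. -1.]
(-150, 20, 223, 90) [ 0.958  0.09  -0.003 -0.     0.001 -0.647] dist 192.0 ang 19.4
mortar [ 560. -119.   -1.] [-225.    9.   -1.] 0.96
mortar [ 459. -309.    1.] [-426.   84.    1.] 0.66
mortar [386. 111.   1.] [-20. 211.   1.] 0.58
jar_front [600.  68. 170.] [-35.  -7. 170.] 0.93
jar_rear [588. 142. 173.] [ 37.  15. 173.] 0.59
```

View pics/top2.png

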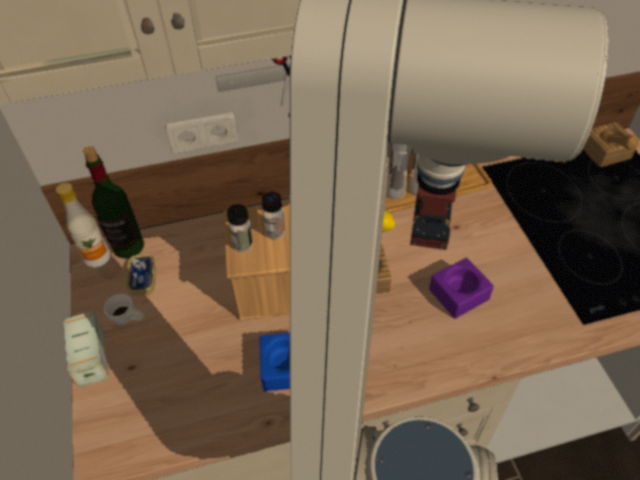

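The arm now hides the door. The picture also shows a purple look-alike at (462,285), which I'll leave alone. The true mortar's edge is at (385,270). Next I nudge the door open wider.

```bash
python3 -m jog '0.96 0.09 0 0 0 -0.65 1;0.96 0.09 0 0 0 -0.65 1;0.96 0.09 0 0 0 -0.65 1;0.96 0.09 0 0 0 -0.65 1;0.96 0.09 0 0 0 -0.65 1'; python3 -c "
from h import *
go((-150,20,105,90),(-150,80,105,90),(-150,90,105,90))"
```

```text
t: 4.4
ee_pos: [561.3, -38.6, 239.8]
orientation: [2.356, 2.077, 0.003]
ft_force: [0.6, 0.2, 0.7]
width: 0.8
grasp_force: 0.0
t 4.4 tip cup [-145.2   17.9  222.8] F [0.6 0.2 0.7] w 0.8 tz [ 0.  0. -1.]
(-150, 20, 105, 90) [-0.025 -0.012  0.589  0.003 -0.002  0.009] dist 118.0 ang 0.3
(-150, 80, 105, 90) [-0.023 -0.312  0.588  0.003 -0.002  0.009] dist 133.0 ang 0.3
(-150, 90, 105, 90) [-0.023 -0.362  0.588  0.003 -0.002  0.009] dist 138.0 ang 0.3
```

```bash
python3 -m jog '-0.02 0 0.3 0 0 0 1;-0.02 0 0.59 0 0 0 1;-0.02 0 0.59 0 0 0 1;-0.02 -0.1 0.59 0 0 0 1;-0.02 -0.18 0.59 0 0 0 1;-0.02 -0.24 0.59 0 0 0 1;-0.02 -0.29 0.59 0 0 0 1;-0.02 -0.31 0.59 0 0 0 1' && python3 -m jog '0 0.1 0 0 0 0 1;0 0.2 0 0 0 0 1;0 0.25 -0.4 0 0 0 1;0 0.25 -0.7 0 0 0 1;0 0.25 -0.7 0 0 0 1'; python3 -c "
from h import *
go((-150,20,223,90),(-320,-10,190,65))
get_image('top')
for t in ('mortar','door_hinge','door_handle','jam_jar','jar_front','jar_rear'):
    for d in pinpoint(t,'top'):
        if d['confidence']>.3: P=w('top',d['xyz']); print(t,P.round(),cup(P).round(),round(d['confidence'],2))
"
```

```text
t: 5.2
ee_pos: [497.3, -38.2, 122.2]
orientation: [2.359, 2.071, 0.003]
ft_force: [7.9, -2.9, -4.0]
width: 0.8
grasp_force: 4.1
t: 5.7
ee_pos: [547.0, -44.3, 264.1]
orientation: [2.36, 2.073, 0.001]
ft_force: [1.5, -0.4, -0.1]
width: 0.6
grasp_force: 0.0
t 5.7 tip cup [-152.7   31.3  247.1] F [ 1.5 -0.4 -0.1] w 0.6 tz [ 0. -0. -1.]
(-150, 20, 223, 90) [0.013 0.057 0.12  0.001 0.    0.003] dist 27.0 ang 0.1
(-320, -10, 190, 65) [-0.873  0.205  0.293  0.001  0.833  0.003] dist 189.0 ang 25.0
mortar [ 459. -309.   -2.] [-426.   84.   -2.] 0.98
mortar [384. 111.   1.] [-20. 213.   1.] 0.81
mortar [ 561. -121.   -0.] [-227.    8.   -0.] 0.72
mortar [589. 138. 172.] [ 34.  13. 172.] 0.34
door_handle [411. -47. 128.] [-174.  165.  128.] 0.72
jar_rear [590. 139. 172.] [ 35.  12. 172.] 0.74
```

The door is now about 2.08 rad open. Next I go behind the mortar with the tool tilted.

```bash
python3 -m jog '-0.4 0.1 0.1 0 0.2 0 0.27;-0.87 0.2 0.1 0 0.6 0 0.27;-0.87 0.2 0.2 0 0.83 0 0.27;-0.87 0.2 0.29 0 0.83 0 0.27;-0.87 0.2 0.29 0 0.83 0 0.27;-0.87 0.2 0.29 0 0.83 0 0.27'; python3 -c "
from h import *
go((-320,4,100,55),(-320,4,25,55))
print(get_obs()['qpos'])"
```

```text
t: 6.65
ee_pos: [562.4, -222.1, 201.0]
orientation: [-2.117, -1.853, -0.465]
ft_force: [-0.2, -0.6, 0.4]
width: 31.9
grasp_force: 0.0
t 6.65 tip cup [-319.8   -7.   185.6] F [-0.2 -0.6  0.4] w 31.9 tz [ 0.05  0.42 -0.91]
(-320, 4, 100, 55) [-0.197 -0.053  0.389 -0.008  0.332 -0.006] dist 88.0 ang 10.0
(-320, 4, 25, 55) [-0.356 -0.051  0.729 -0.008  0.332 -0.006] dist 162.0 ang 10.0
[-0.58074402  0.5307286   1.62372337  0.41540683  1.22099151 -0.63849907]
```

```bash
python3 -m jog '-0.1 -0.03 0.2 0 0.17 0 0.27;-0.2 -0.05 0.39 0 0.33 0 0.27;-0.27 -0.05 0.56 0 0.33 0 0.27;-0.36 -0.05 0.73 0 0.33 0 0.27;-0.36 -0.05 0.73 0 0.33 0 0.27;-0.36 -0.05 0.73 0 0.33 0 0.27'; python3 -c "
from h import *
go((-283,3,25,55),(-250,2,26,52),(-200,1,30,50))
save('top','top3.png')
for d in pinpoint('mortar','top'):
    if d['confidence']>.3: P=w('top',d['xyz']); print(P.round(),cup(P).round(),round(d['confidence'],2))"
```

```text
t: 7.25
ee_pos: [553.7, -222.8, 41.9]
orientation: [-2.005, -1.764, -0.628]
ft_force: [0.6, 0.4, 0.2]
width: 32.3
grasp_force: 0.0
t 7.25 tip cup [-319.1    1.4   27.9] F [0.6 0.4 0.2] w 32.3 tz [ 0.07  0.57 -0.82]
(-283, 3, 25, 55) [ 0.139 -0.008  0.115 -0.005  0.005  0.005] dist 36.0 ang 0.3
(-250, 2, 26, 52) [ 0.273 -0.002  0.205 -0.005  0.105  0.005] dist 68.0 ang 3.2
(-200, 1, 30, 50) [ 0.487  0.004  0.332 -0.005  0.172  0.005] dist 118.0 ang 5.2
[ 457. -310.   -4.] [-428.   86.   -4.] 0.88
[383. 109.   2.] [-22. 214.   2.] 0.69
```

View pics/top3.png

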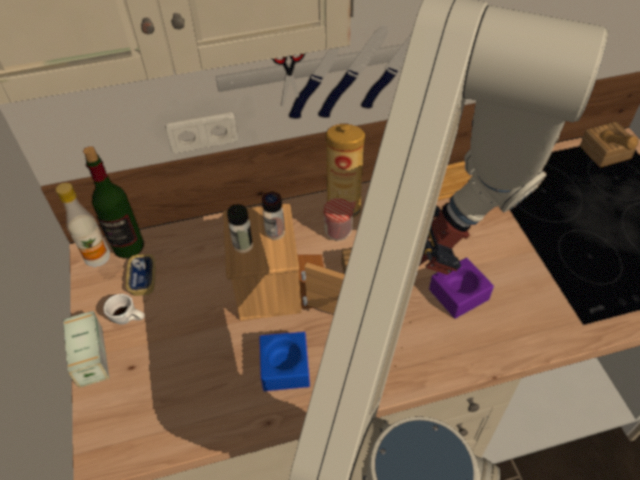

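The gripper is at about (440,250), behind the mortar and clear of the purple look-alike. The door is swung wide at (325,288). I'll push gently until I feel contact.

```bash
python3 -m jog '0.08 0 0.08 0 0 0 0.27;0.14 -0.01 0.11 0 0 0 0.27;0.2 0 0.155 0 0.05 0 0.27;0.27 0 0.2 0 0.1 0 0.27;0.27 0 0.2 0 0.1 0 0.27' && python3 -c "
from h import *
go((-225,1,26,50),(-200,0,30,48),(-175,-1,30,45),(-150,-3,32,45))"
```

```text
t: 7.85
ee_pos: [561.8, -155.4, 39.2]
orientation: [-1.969, -1.732, -0.676]
ft_force: [-0.4, 0.7, -0.2]
width: 31.9
grasp_force: 0.0
t 7.85 tip cup [-250.4    2.2   25.8] F [-0.4  0.7 -0.2] w 31.9 tz [ 0.08  0.61 -0.79]
(-225, 1, 26, 50) [ 0.098  0.006  0.077 -0.006  0.069  0.004] dist 25.0 ang 2.1
(-200, 0, 30, 48) [ 0.206  0.012  0.138 -0.006  0.136  0.004] dist 50.0 ang 4.1
(-175, -1, 30, 45) [ 0.3    0.017  0.216 -0.006  0.236  0.004] dist 74.0 ang 7.1
(-150, -3, 32, 45) [ 0.405  0.027  0.285 -0.006  0.236  0.004] dist 99.0 ang 7.1
```

```bash
python3 -m jog '0.05 0 0.04 0 0.03 0 0.27;0.1 0.01 0.08 0 0.07 0 0.27;0.15 0.01 0.11 0 0.1 0 0.27;0.2 0.01 0.14 0 0.14 0 0.27' && python3 -c "
from h import *
go((-175,-1,30,45),(-150,-3,32,45))
get_image('top')
for d in pinpoint('mortar','top')+look_for('mortar','top'):
    if d['confidence']>.3: P=w('top',d['xyz']); print(P.round(),cup(P).round(),round(d['confidence'],2))"
```

```text
t: 8.25
ee_pos: [570.4, -108.6, 41.2]
orientation: [-1.922, -1.688, -0.739]
ft_force: [-0.7, -2.3, -1.3]
width: 31.8
grasp_force: 1.0
t 8.25 tip cup [-2.02e+02 -2.00e-01  2.86e+01] F [-0.7 -2.3 -1.3] w 31.8 tz [ 0.09  0.66 -0.74]
(-175, -1, 30, 45) [ 0.101  0.004  0.086 -0.002  0.097  0.002] dist 26.0 ang 2.9
(-150, -3, 32, 45) [ 0.2    0.014  0.162 -0.002  0.097  0.002] dist 52.0 ang 2.9
[573. -36.   4.] [-141.    6.    4.] 0.8
[385. 110.  -3.] [-21. 212.  -3.] 0.62
[ 460. -312.    0.] [-429.   83.    0.] 0.56
[ 456. -310.   44.] [-428.   87.   44.] 0.79
[379. 110.  54.] [-22. 218.  54.] 0.66
[522.  91. 146.] [-22.  74. 146.] 0.64
[609. -31.  61.] [-132.  -29.   61.] 0.58
```

```bash
python3 -m jog '0.05 0 0.045 0 0.05 0 0.27;0.1 0.005 0.086 0 0.1 0 0.27;0.15 0.01 0.125 0 0.1 0 0.27;0.2 0.015 0.163 0 0.1 0 0.27;0.25 0.02 0.2 0 0.1 0 0.27;0.29 0.025 0.225 0 0.1 0 0.27' && python3 -c "
from h import *
go((-140,-4,40,45),(-140,-28,40,45),(-115,-28,40,43))
save('top','top4.png')
for d in pinpoint('mortar','top')+look_for('mortar','top'):
    if d['confidence']>.3: P=w('top',d['xyz']); print(P.round(),cup(P).round(),round(d['confidence'],2))"
```

```text
t: 9.0
ee_pos: [584.9, -36.3, 47.1]
orientation: [-1.887, -1.659, -0.782]
ft_force: [-1.3, -4.8, 2.3]
width: 32.3
grasp_force: 2.0
t 9.0 tip cup [-127.8   -5.2   35.1] F [-1.3 -4.8  2.3] w 32.3 tz [ 0.09  0.7  -0.71]
(-140, -4, 40, 45) [-0.026 -0.006 -0.06  -0.003 -0.     0.004] dist 13.0 ang 0.1
(-140, -28, 40, 45) [-0.026  0.114 -0.061 -0.003 -0.     0.004] dist 26.0 ang 0.1
(-115, -28, 40, 43) [ 0.059  0.114  0.028 -0.003  0.067  0.004] dist 26.0 ang 2.0
[ 460. -313.   -0.] [-430.   83.   -0.] 0.9
[384. 108.  -3.] [-23. 213.  -3.] 0.81
[586.  35.  12.] [-69.   4.  12.] 0.55
[609.  13.  60.] [-88. -23.  60.] 0.98
[383. 115.  50.] [-16. 215.  50.] 0.94
[ 453. -307.   47.] [-425.   90.   47.] 0.78
[505.  21. 109.] [-93.  81. 109.] 0.5
```

View pics/top4.png

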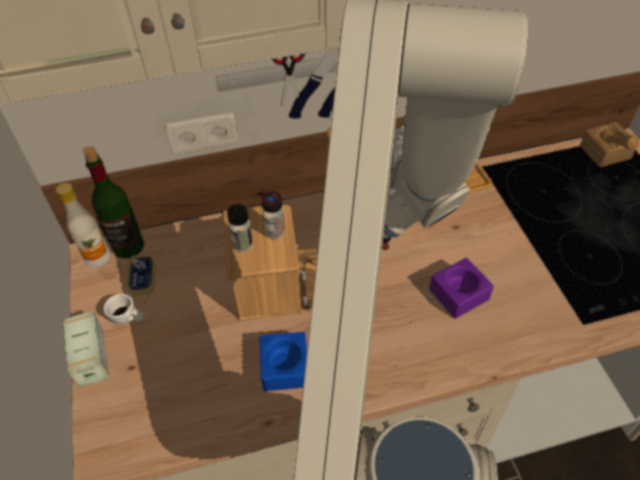

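The mortar is at cupboard (-69,+4), on the ramp and entering the mouth. I'll keep pushing with a slight drift towards -y. Then I'll back off and shift the tool sideways, so the gripper body clears the hinge side for the last stretch.

```bash
python3 -c "
from h import *
go((-100,-13,44,48))"; python3 -m jog '0.05 0.01 0.02 0 -0.03 0 0.27;0.1 0.03 0.04 0 -0.06 0 0.27;0.13 0.04 0.05 0 -0.1 0 0.27' && python3 -c "
from h import *
go((-100,-13,44,48),(-125,-13,48,50),(-125,-27,52,50),(-105,-27,52,50),(-90,-27,52,50),(-75,-27,52,50))"
```

```text
t 9.15 tip cup [-128.    -5.    35.1] F [ 0.  -0.5 -0.2] w 31.9 tz [ 0.09  0.7  -0.71]
(-100, -13, 44, 48) [ 0.135  0.04   0.068 -0.004 -0.101  0.005] dist 31.0 ang 3.0
t: 9.45
ee_pos: [596.4, -12.7, 58.4]
orientation: [-1.924, -1.691, -0.737]
ft_force: [-0.5, -1.4, -1.2]
width: 31.8
grasp_force: 0.8
t 9.45 tip cup [-103.5  -13.5   45.7] F [-0.5 -1.4 -1.2] w 31.8 tz [ 0.09  0.66 -0.74]
(-100, -13, 44, 48) [ 0.007 -0.002  0.018 -0.002  0.003  0.003] dist 4.0 ang 0.1
(-125, -13, 48, 50) [-0.07  -0.003 -0.08  -0.002 -0.064  0.003] dist 21.0 ang 1.9
(-125, -27, 52, 50) [-0.056  0.067 -0.095 -0.002 -0.064  0.003] dist 26.0 ang 1.9
(-105, -27, 52, 50) [ 0.018  0.068 -0.028 -0.002 -0.064  0.003] dist 15.0 ang 1.9
(-90, -27, 52, 50) [ 0.074  0.068  0.022 -0.002 -0.064  0.003] dist 21.0 ang 1.9
(-75, -27, 52, 50) [ 0.13   0.068  0.072 -0.002 -0.064  0.003] dist 33.0 ang 1.9
```

```bash
python3 -m jog '-0.07 0 -0.08 0 -0.06 0 0.27;-0.056 0.067 -0.095 0 -0.06 0 0.27;0.018 0.068 -0.028 0 -0.06 0 0.27;0.045 0.068 -0.003 0 -0.06 0 0.27;0.074 0.068 0.022 0 -0.06 0 0.27;0.1 0.068 0.047 0 -0.06 0 0.27;0.13 0.068 0.072 0 -0.06 0 0.27' && python3 -c "
from h import *
go((-65,-27,48,45),(-55,-27,44,40),(-48,-27,42,38),(-44,-27,42,38))
get_image('top')
for t in ('mortar','jam_jar','door_handle'):
  for d in pinpoint(t,'top'):
    if d['confidence']>.3: P=w('top',d['xyz']); print(t,P.round(),cup(P).round(),round(d['confidence'],2))"
```

```text
t: 10.15
ee_pos: [613.0, 13.9, 64.7]
orientation: [-1.945, -1.708, -0.711]
ft_force: [-0.1, -2.8, 0.6]
width: 32.1
grasp_force: 1.3
t 10.15 tip cup [-75.4 -26.5  51.7] F [-0.1 -2.8  0.6] w 32.1 tz [ 0.08  0.64 -0.76]
(-65, -27, 48, 45) [ 0.021  0.002  0.048 -0.002  0.161  0.002] dist 10.0 ang 4.8
(-55, -27, 44, 40) [ 0.039  0.002  0.096 -0.002  0.327  0.002] dist 21.0 ang 9.8
(-48, -27, 42, 38) [ 0.056  0.003  0.127 -0.002  0.394  0.002] dist 28.0 ang 11.8
(-44, -27, 42, 38) [ 0.071  0.003  0.14  -0.002  0.394  0.002] dist 31.0 ang 11.8
mortar [384. 110.  -4.] [-21. 213.  -4.] 0.82
mortar [ 459. -309.   -2.] [-427.   84.   -2.] 0.57
door_handle [411. -47. 130.] [-173.  165.  130.] 0.77
```

```bash
python3 -m jog '0.021 0 0.048 0 0.16 0 0.27;0.03 0 0.072 0 0.25 0 0.27;0.039 0 0.096 0 0.33 0 0.27;0.047 0 0.112 0 0.37 0 0.27;0.056 0 0.127 0 0.39 0 0.27' && python3 -c "
from h import *
go((-44,-27,42,38),(-40,-27,42,38),(-36,-27,42,38))"
```

```text
t: 10.85
ee_pos: [616.1, 37.4, 52.2]
orientation: [-1.804, -1.584, -0.877]
ft_force: [-8.8, -26.1, 14.3]
width: 32.3
grasp_force: 13.4
t 10.85 tip cup [-49.3 -26.5  41.7] F [ -8.8 -26.1  14.3] w 32.3 tz [ 0.1   0.78 -0.62]
(-44, -27, 42, 38) [ 0.018  0.002  0.02  -0.002  0.004  0.001] dist 5.0 ang 0.1
(-40, -27, 42, 38) [ 0.03   0.002  0.036 -0.002  0.004  0.001] dist 9.0 ang 0.1
(-36, -27, 42, 38) [ 0.042  0.002  0.051 -0.002  0.004  0.001] dist 13.0 ang 0.1
```

The force has risen to 27 N with the tip at -49 mm, the depth I expected at the back wall. I'll retreat along the same path and inspect.

```bash
python3 -c "
from h import *
go((-60,-27,46,42),(-75,-27,53,50),(-110,-25,62,56),(-140,-20,80,62))"
```

```text
t 10.85 tip cup [-49.3 -26.5  41.7] F [ -8.8 -26.1  14.3] w 32.3 tz [ 0.1   0.78 -0.62]
(-60, -27, 46, 42) [-0.01   0.002 -0.055 -0.002 -0.129  0.001] dist 11.0 ang 3.9
(-75, -27, 53, 50) [-0.017  0.002 -0.134 -0.002 -0.396  0.001] dist 27.0 ang 11.9
(-110, -25, 62, 56) [-0.081 -0.008 -0.297 -0.002 -0.596  0.001] dist 62.0 ang 17.9
(-140, -20, 80, 62) [-0.095 -0.033 -0.468 -0.002 -0.796  0.002] dist 96.0 ang 23.9
```

```bash
python3 -m jog '-0.01 0 -0.055 0 -0.13 0 0.27;-0.017 0 -0.134 0 -0.4 0 0.27;-0.05 0 -0.22 0 -0.5 0 0.27;-0.08 -0.008 -0.3 0 -0.6 0 0.27;-0.095 -0.033 -0.47 0 -0.8 0 0.27;-0.095 -0.033 -0.47 0 -0.8 0 0.27;-0.095 -0.033 -0.47 0 -0.8 0 0.27' && python3 -c "
from h import *
go((-200,0,240,90))
save('top','top5.png');get_image('scene')
for c in('top','scene'):
 for t in ('mortar','jam_jar','door_handle','jar_front'):
  for d in pinpoint(t,c):
    if d['confidence']>.3: P=w(c,d['xyz']); print(c,t,P.round(),cup(P).round(),round(d['confidence'],2))"
```

```text
t: 11.55
ee_pos: [599.0, -45.2, 96.2]
orientation: [-2.083, -1.831, -0.52]
ft_force: [0.8, -0.3, 0.5]
width: 32.4
grasp_force: 0.0
t 11.55 tip cup [-138.8  -20.3   81.2] F [ 0.8 -0.3  0.5] w 32.4 tz [ 0.06  0.47 -0.88]
(-200, 0, 240, 90) [ 0.142 -0.101 -0.835  0.002 -0.933  0.004] dist 171.0 ang 28.0
top mortar [ 461. -311.   -2.] [-429.   82.   -2.] 0.63
top mortar [384. 110.  -3.] [-21. 213.  -3.] 0.57
top door_handle [415. -46. 128.] [-171.  162.  128.] 0.96
top jar_front [601.  72. 171.] [-31.  -7. 171.] 0.88
scene mortar [388. 109.  -2.] [-22. 209.  -2.] 0.75
scene mortar [606. 107.  12.] [ 5. -8. 12.] 0.65
scene jar_front [605.  72. 175.] [-30. -11. 175.] 0.75
```

```bash
python3 -m jog '0 -0.03 -0.25 0 -0.2 0 1;0.05 -0.06 -0.5 0 -0.5 0 1;0.1 -0.1 -0.7 0 -0.7 0 1;0.14 -0.1 -0.83 0 -0.93 0 1;0.14 -0.1 -0.83 0 -0.93 0 1;0.14 -0.1 -0.83 0 -0.93 0 1;0.14 -0.1 -0.83 0 -0.93 0 1' && python3 -c "
from h import *
go((-330,100,240,90))
get_image('top');
im=cv2.cvtColor(get_image('scene'),cv2.COLOR_RGB2BGR)[140:260,280:440]
cv2.imwrite('pics/sc.png',cv2.resize(im,None,fx=5,fy=5,interpolation=cv2.INTER_CUBIC))
for c in('top','scene'):
 for t in ('mortar','jam_jar','door_handle'):
  for d in pinpoint(t,c):
    if d['confidence']>.3: P=w(c,d['xyz']); print(c,t,P.round(),cup(P).round(),round(d['confidence'],2))"
```

```text
t: 12.75
ee_pos: [571.1, -95.6, 253.6]
orientation: [-2.358, -2.071, 0.001]
ft_force: [-0.8, 0.6, 0.4]
width: 0.4
grasp_force: 0.0
t 12.75 tip cup [-200.4    0.8  236.6] F [-0.8  0.6  0.4] w 0.4 tz [-0.  0. -1.]
(-330, 100, 240, 90) [-0.647 -0.497 -0.016 -0.006 -0.003  0.003] dist 163.0 ang 0.2
top mortar [ 459. -311.   -2.] [-428.   84.   -2.] 0.66
top mortar [382. 108.  -3.] [-23. 215.  -3.] 0.56
top door_handle [414. -45. 132.] [-170.  163.  132.] 0.94
scene mortar [604. 108.  11.] [ 6. -6. 11.] 0.6
```

View pics/sc.png

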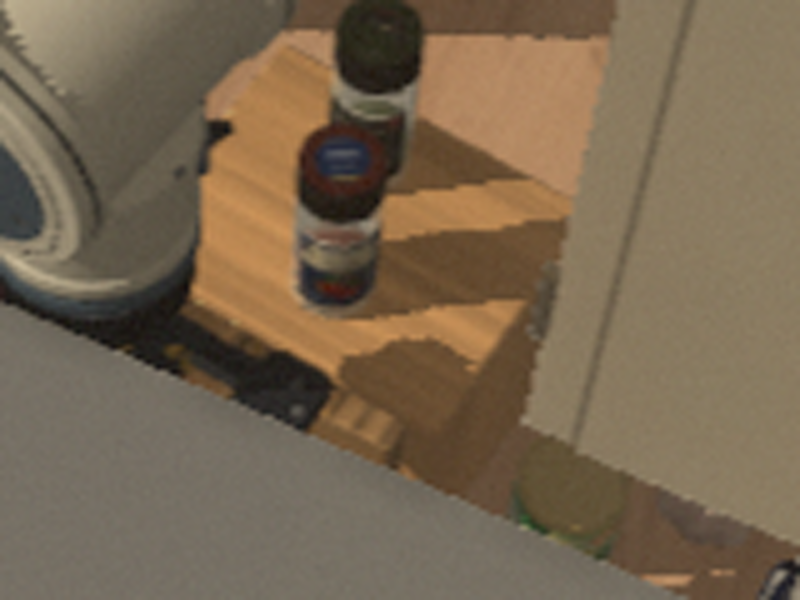

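The scene crop shows the mortar's edge under the roof at crop (360,425). The network puts it at cupboard (6,-6,11), which is home. The jars stand undisturbed. Next I close the door from outside.

```bash
python3 -c "
from h import *
go((-128,152,235,75),(-128,152,105,75))
print(px('scene',O+EX*-42+EY*-57+Z*68),px('scene',O+EX*-42+EY*45+Z*68))"; python3 -m jog '0.1 -0.25 0 0 0.25 0 1;0.25 -0.5 -0.05 0 0.4 0 1;0.3 -0.75 -0.05 0 0.5 0 1;0.3 -0.75 -0.05 0 0.5 0 1;0.3 -0.75 -0.05 0 0.5 0 1' && python3 -c "
from h import *
go((-128,152,235,75),(-128,152,105,75))"
```

```text
t 13.15 tip cup [-2.006e+02 -1.000e-01  2.378e+02] F [ 1.2  0.5 -0.1] w 0.5 tz [-0.  0. -1.]
(-128, 152, 235, 75) [ 0.342 -0.76   0.018 -0.002  0.499  0.002] dist 167.0 ang 15.0
(-128, 152, 105, 75) [ 0.342 -0.759  0.668 -0.002  0.499  0.002] dist 214.0 ang 15.0
[357.61882715 230.08839307] [323.79617243 210.45168667]
t: 13.65
ee_pos: [429.8, -16.7, 265.6]
orientation: [-2.22, -1.95, -0.292]
ft_force: [0.1, -0.4, 0.5]
width: 0.5
grasp_force: 0.0
t 13.65 tip cup [-136.3  151.1  249.2] F [ 0.1 -0.4  0.5] w 0.5 tz [ 0.03  0.26 -0.97]
(-128, 152, 235, 75) [ 0.022 -0.004  0.079 -0.     0.001  0.003] dist 16.0 ang 0.1
(-128, 152, 105, 75) [-0.146 -0.005  0.707 -0.     0.001  0.003] dist 144.0 ang 0.1
```

```bash
python3 -m jog '0 0 0.2 0 0 0 1;-0.07 0 0.4 0 0 0 1;-0.146 0 0.7 0 0 0 1;-0.146 0 0.7 0 0 0 1;-0.146 0 0.7 0 0 0 1' && python3 -c "
from h import *
def T(th,r=75,off=12): return (round(-83-r*np.sin(th)-off*np.cos(th),1),round(75-r*np.cos(th)+off*np.sin(th),1),105,75)
go(*[T(t) for t in (2.0,1.8,1.6,1.4,1.2,1.0,.8)])"
```

```text
t: 14.15
ee_pos: [432.3, -8.9, 121.3]
orientation: [-2.218, -1.948, -0.289]
ft_force: [0.5, 0.6, 0.3]
width: 0.6
grasp_force: 0.0
t 14.15 tip cup [-128.2  149.7  104.8] F [0.5 0.6 0.3] w 0.6 tz [ 0.03  0.26 -0.97]
(np.float64(-146.2), np.float64(117.1), 105, 75) [-0.087  0.163 -0.025 -0.008 -0.001  0.001] dist 37.0 ang 0.2
(np.float64(-153.3), np.float64(103.7), 105, 75) [-0.121  0.23  -0.034 -0.008 -0.001  0.001] dist 52.0 ang 0.2
(np.float64(-157.6), np.float64(89.2), 105, 75) [-0.142  0.302 -0.04  -0.008 -0.001  0.001] dist 67.0 ang 0.2
(np.float64(-158.9), np.float64(74.1), 105, 75) [-0.148  0.378 -0.042 -0.008 -0.001  0.001] dist 82.0 ang 0.2
(np.float64(-157.3), np.float64(59.0), 105, 75) [-0.141  0.453 -0.04  -0.008 -0.001  0.001] dist 95.0 ang 0.2
(np.float64(-152.6), np.float64(44.6), 105, 75) [-0.118  0.525 -0.035 -0.008 -0.001  0.001] dist 108.0 ang 0.2
(np.float64(-145.2), np.float64(31.4), 105, 75) [-0.082  0.591 -0.025 -0.008 -0.001  0.001] dist 119.0 ang 0.2
```

```bash
python3 -m jog '-0.05 0.1 -0.015 0 0 0 1;-0.087 0.163 -0.025 0 0 0 1;-0.12 0.23 -0.034 0 0 0 1;-0.14 0.3 -0.04 0 0 0 1;-0.148 0.378 -0.042 0 0 0 1;-0.14 0.45 -0.04 0 0 0 1;-0.118 0.525 -0.035 0 0 0 1;-0.08 0.59 -0.025 0 0 0 1' && python3 -c "
from h import *
def T(th,r=75,off=10): return (round(-83-r*np.sin(th)-off*np.cos(th),1),round(75-r*np.cos(th)+off*np.sin(th),1),105,75)
go(*[T(t) for t in (.7,.5,.35,.2,.1,0.03)])
get_image('top')
for d in pinpoint('door_handle','top'):
    P=w('top',d['xyz']); print(P.round(),cup(P).round(),round(d['confidence'],2))"
```

```text
t: 14.95
ee_pos: [548.3, -41.3, 124.3]
orientation: [-2.221, -1.95, -0.293]
ft_force: [-1.9, 0.2, 0.8]
width: 0.6
grasp_force: 0.9
t 14.95 tip cup [-145.2   30.5  107.9] F [-1.9  0.2  0.8] w 0.6 tz [ 0.03  0.26 -0.97]
(np.float64(-139.0), np.float64(24.1), 105, 75) [0.026 0.032 0.022 0.001 0.    0.003] dist 9.0 ang 0.1
(np.float64(-127.7), np.float64(14.0), 105, 75) [0.081 0.083 0.036 0.001 0.    0.003] dist 24.0 ang 0.1
(np.float64(-118.1), np.float64(8.0), 105, 75) [0.127 0.113 0.049 0.001 0.    0.003] dist 35.0 ang 0.1
(np.float64(-107.7), np.float64(3.5), 105, 75) [0.177 0.135 0.062 0.001 0.    0.003] dist 46.0 ang 0.1
(np.float64(-100.4), np.float64(1.4), 105, 75) [0.212 0.146 0.072 0.001 0.    0.003] dist 53.0 ang 0.1
(np.float64(-95.2), np.float64(0.3), 105, 75) [0.237 0.151 0.079 0.001 0.    0.003] dist 58.0 ang 0.1
```

```bash
python3 -m jog '0.026 0.032 0.02 0 0 0 1;0.055 0.06 0.03 0 0 0 1;0.081 0.083 0.036 0 0 0 1;0.127 0.113 0.049 0 0 0 1;0.16 0.125 0.058 0 0 0 1;0.19 0.14 0.066 0 0 0 1;0.212 0.146 0.072 0 0 0 1;0.225 0.15 0.076 0 0 0 1' && python3 -c "
from h import *
go((-95,0,105,75),(-90,0,105,75))
get_image('top')
for d in pinpoint('door_handle','top'):
    P=w('top',d['xyz']); print(P.round(),cup(P).round(),round(d['confidence'],2))"
```

```text
t: 15.85
ee_pos: [583.0, 2.9, 120.3]
orientation: [-2.219, -1.951, -0.292]
ft_force: [-0.5, -1.1, -0.4]
width: 0.6
grasp_force: 0.3
t 15.85 tip cup [-96.8   1.8 103.9] F [-0.5 -1.1 -0.4] w 0.6 tz [ 0.03  0.26 -0.97]
(-95, 0, 105, 75) [ 0.01   0.009 -0.003 -0.001 -0.     0.004] dist 3.0 ang 0.1
(-90, 0, 105, 75) [ 0.034  0.009  0.003 -0.001 -0.     0.004] dist 7.0 ang 0.1
```

Now I press in small steps until the force rises at the stop.

```bash
python3 -m jog '0.01 0 0.003 0 0 0 1;0.02 0 0.005 0 0 0 1;0.03 0 0.008 0 0 0 1;0.03 0 0.008 0 0 0 1'; python3 -c "
from h import *
go((-86,0,105,75))"
```

```text
t: 16.35
ee_pos: [583.5, 6.5, 120.3]
orientation: [-2.221, -1.953, -0.29]
ft_force: [-2.7, -12.4, 3.0]
width: -0.1
grasp_force: 6.0
t 16.35 tip cup [-93.2   1.7 103.8] F [ -2.7 -12.4   3. ] w -0.1 tz [ 0.03  0.25 -0.97]
(-86, 0, 105, 75) [0.036 0.009 0.003 0.001 0.006 0.005] dist 7.0 ang 0.2
```

```bash
python3 -m jog '-0.1 0 -0.02 0 0 0 1;-0.4 0 -0.2 0 0 0 1;-0.6 0 -0.6 0 0 0 1;-0.6 0 -0.6 0 0 0 1;-0.6 0 -0.6 0 0 0 1;-0.6 0 -0.6 0 0 0 1' && python3 -m jog '-1 -0.3 0 0 0 0 1;-1 -0.3 0 0 0 0 1;-1 -0.3 0 0 0 0 1;-1 -0.3 0 0 0 0 1;-1 -0.3 0 0 0 0 1'; python3 -c "
from h import *
go()
im=cv2.cvtColor(get_image('top'),cv2.COLOR_RGB2BGR)[190:330,215:415]
cv2.imwrite('pics/fin.png',cv2.resize(im,None,fx=4,fy=4,interpolation=cv2.INTER_CUBIC))
for t in ('door_handle','jar_front','jar_rear','jam_jar','lemon'):
  for d in pinpoint(t,'top'):
    P=w('top',d['xyz']); print(t,P.round(),cup(P).round(),round(d['confidence'],2))"
```

```text
t: 16.95
ee_pos: [565.1, -138.3, 206.1]
orientation: [-2.223, -1.949, -0.295]
ft_force: [-0.6, 1.1, -0.4]
width: 0.6
grasp_force: 0.0
t: 17.45
ee_pos: [477.8, -322.3, 150.2]
orientation: [-2.22, -1.944, -0.29]
ft_force: [0.4, 0.9, -0.2]
width: 0.7
grasp_force: 0.0
t 17.45 tip cup [-432.9   63.7  133.8] F [ 0.4  0.9 -0.2] w 0.7 tz [ 0.03  0.26 -0.97]
door_handle [629. -20. 128.] [-118.  -47.  128.] 0.96
jar_front [597.  69. 172.] [-34.  -4. 172.] 0.56
jar_rear [590. 144. 174.] [ 39.  13. 174.] 0.89
jam_jar [713. -97.  -4.] [-183. -140.   -4.] 0.56
```

View pics/fin.png

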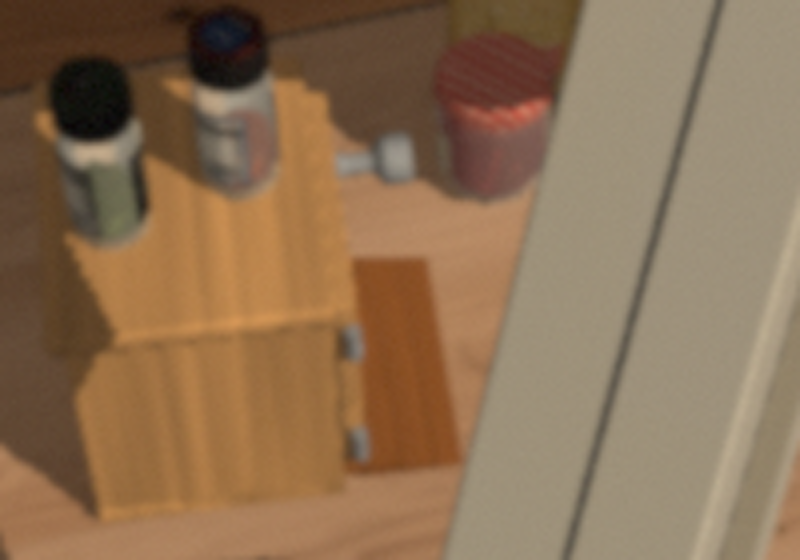

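The door is shut: the knob is at crop (395,157), cupboard (-118,-47), against an expected (-118,-45). The ramp is empty, and both spice jars and the jam jar are where they were.

```bash
python3 -c "
from workcell import *
print(close_job())"
```

```text
the job is handed in; nothing more can be done
None
```

I handed the job in at about 17.5 s: the mortar measured within about 8 mm of home against the back wall and the door was shut; both spice jars and the jam jar measured unmoved, but the lemon and tin were not re-measured, and no verdict came back.

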